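# Find the heaviest weight canister by feel

## Robot

A 6-joint arm with a two-finger parallel gripper is mounted at the origin on a cart in front of the work surface, level with it; the furniture and walls round the work are solid. World frame = base frame: x ahead of the robot, y to its left, z up, the work surface at z = 0. Lengths are in m, angles in rad, forces in N, time in s.
With the tool pointing down it reaches from about 0.375 to 0.9 m from the base axis. Payload 3.1 kg.
Tool frame: the origin (TCP) lies at the centre of the arm's flange, where the gripper is bolted on; the fingertips stand tip_reach ahead of it and the grasp point (between the pads) lies 164 mm ahead of it (tip_reach is the distance from the TCP to the fingertips, in m); z points along the fingers, y is the direction in which the jaws open and shut (so a half turn about z gives the same grasp; the last joint's range is limited). The gripper opens to 87 mm and grips with 3 to 60 N. Pads are 19 mm wide; open, the fingers measure 117 mm over their backs; the gripper's body (75 mm by 190 mm) begins 51 mm behind the grasp point.
Start: joints at [-1.393, 0.527, 1.433, -0, 1.181, -0.178], TCP at [0.218, -0.586, 0.405] pointing down, gripper open.
Joint ranges: [-3.08, 3.08], [-0.75, 2.2], [0.22, 2.44], [-1.43, 4.57], [0, 2.65], [-2.85, 2.85]. Speed limits (rad/s): [2.79, 2.79, 3.14, 3.14, 3.14, 3.14].

## Interface

Orientations are given as a unit quaternion [x, y, z, w].
In Python, from rig import get_obs, camera, hand_in, tip_reach gives the robot as it stands. The module is installed in compiled form; this text tells all that it offers.
- The arm moves only by the tool servo_tool, never from a script. Its argument "steps" is one flat list of numbers, 5 for each row, row after row: the finger opening in m, from 0 to 0.087, then the shift along the tool's x, y, z in m, then the turn about the tool's z in rad. A call has 1 to 12 rows; each row is the pose to reach, as a shift and turn from the pose commanded when the call began, along the tool's axes at that moment; what a row does not reach only later rows make up. A row lasts 1/8 s, in which the tool goes at most 62.5 mm and 10.7 degrees, less where a joint would pass 70% of its speed; a pose out of reach is approached as far as the arm can. A call with a gripper value outside its range is refused whole. The fingers move at their own pace and stop on an object; "force" is the grip in N (left out, the last holds). Time passes only in rows, so rows that repeat a pose let the fingers close. It gives the time, the measured TCP pose, the force and the opening at its end, in the units of the state.
- get_obs(): the state, without advancing time (a new reading comes with each control period).
- camera(name): name is "side" or "top" or "wrist"; returns a dict with "pixels" (420x560x3 uint8, blue, green, red), "vertical_fov" (degrees; the focal length in pixels is half the picture's height over the tangent of half this angle, whatever the lens; pixels are square), "cx", "cy" (the principal point, pixels), "T" (4x4, takes a point from camera to world coordinates). Camera axes: x right, y up, looking along -z (the intrinsics and any distortion apply to the point x, -y, -z); pixel columns grow to the right and rows downward; lengths in m; the calibration is good to about 2 mm. A picture is of the moment at which its call begins. There is no depth.
- hand_in(): hands the job in, once; it reports no verdict.
The state is a dict: "time": time; "q": joint angles; "joint_velocities": joint speeds; "joint_torque": joint torques, N m; "position": TCP position; "tool_rot": TCP orientation; "ft_force": force on the tool from outside, world axes, zero at the start; "moment": the same for the moment, N m; "grip_width": finger opening in m.
Only numpy, scipy, OpenCV 4.12 (cv2) and the standard library are available. Lean on these libraries where they do the work, as an engineer would, in place of code of your own. Each camera call takes 0.05 s, during which the arm holds its last target.

## Task

Each of the three identical closed canisters on the grey mat hides a different calibration weight, and the heaviest is wanted for the balance check. Going from left to right as the robot sees them, lift each canister about 5 cm off the mat to feel its weight and set it back upright on the mat without dropping or tipping it (the last may stay in the gripper if it is the heaviest). Then hold the heaviest one up, upright and still, with its base at least 20 cm above the bench, the other two standing on the mat, and finish while still holding it; leave everything else on the bench where it is.

Things in the scene. Friction and masses are not known exactly. Their poses are not given: they have to be found in the camera images.
- mat: flat grey rubber bench mat, fixed, 220 (its x) x 480 (its y) x 4 mm, thin white border line; origin at the centre of its underside, on the bench; z up. The canisters stand on it in a row along its y (left = +y), 4 mm above the bench
- can_left_mid (a point): centre of the left one (robot's view) of three identical closed canisters: upright aluminium cylinder, 50 mm across, 80 mm tall, flush blue lid (top 18 mm, stays shut, white disc on it); point 40 mm above its base, z along its axis. Next canister 120 mm or more away. A hidden weight makes the total 0.15 to 0.6 kg; the heaviest is at least 0.19 kg heavier than the others; it may be any of them
- can_middle_mid (a point): centre of the middle one (robot's view) of three identical closed canisters: upright aluminium cylinder, 50 mm across, 80 mm tall, flush blue lid (top 18 mm, stays shut, white disc on it); point 40 mm above its base, z along its axis. Next canister 120 mm or more away. A hidden weight makes the total 0.15 to 0.6 kg; the heaviest is at least 0.19 kg heavier than the others; it may be any of them
- can_right_mid (a point): centre of the right one (robot's view) of three identical closed canisters: upright aluminium cylinder, 50 mm across, 80 mm tall, flush blue lid (top 18 mm, stays shut, white disc on it); point 40 mm above its base, z along its axis. Next canister 120 mm or more away. A hidden weight makes the total 0.15 to 0.6 kg; the heaviest is at least 0.19 kg heavier than the others; it may be any of them
- bottle: bystander, loose, to be left alone: clear screw-cap laboratory bottle with orange cap, 69 mm in diameter, 135 mm tall; origin at the centre of its underside
- petri: bystander, loose, to be left alone: closed petri dish with yellow filling, 89 mm in diameter, 15 mm tall; origin at the centre of its underside
- timer: bystander, loose, to be left alone: small white bench timer, 66x66x20 mm; origin at the centre of its underside
- bulb: bystander, loose, to be left alone: red rubber pipette bulb lying down, 36x72x36 mm; origin at the centre of its underside
Not all that is in view belongs to the job. Leave any green or yellow look-alike of the part that bears can_right_mid alone.

How it is judged:
By the outcome, as a careful person would: the job done as asked, in the order asked, and still so for the second after the job is handed in, while the arm keeps its last pose, push and grip.
It also fails if it takes over 66 s, if anything falls off the work surface, if the arm or the gripper's body presses on something with over 40 N, if the wrist force passes 120 N, or if a joint passes its speed limit or range.

## Working session

There is one attempt and no reset: what is moved stays moved. The work goes in short steps, Python scripts to look and compute and a tool call to move; the robot and the scene stay as the last step left them, time stands still between calls to the robot, and variables do not carry over. Pictures are saved under pics/ and viewed, and the job is handed in when it is done.

Besides the shell and the picture viewer there is one more tool, called after "Call:" as name(argument=value, ...), one argument or row to a line, values as JSON. servo_tool: Moves the arm, as the interface text tells. Its arguments: {"type":"object","properties":{"steps":{"type":"array"},"force":{"type":"number"}},"required":["steps"]}

```bash
mkdir -p pics
python3 - <<'E'
from rig import get_obs,camera,tip_reach
import cv2
print(tip_reach,get_obs())
for n in("top","side"):
    c=camera(n);cv2.imwrite(f"pics/{n}0.png",c["pixels"]);print({k:v for k,v in c.items() if k!="pixels"})
E
```

```text
0.1822 {'time': 0.0, 'q': array([-1.39247676e+00,  5.28473761e-01,  1.43388078e+00, -2.23899247e-05,
        1.18141895e+00, -1.78500481e-01]), 'joint_velocities': array([ 0.00015894, -0.00040492,  0.00250158,  0.00092163, -0.00036407,
        0.00123778]), 'joint_torque': array([-1.56254064e-03, -4.40045893e+01, -1.76594263e+01,  6.32328959e-02,
        5.84462739e-02, -1.64311864e-04]), 'position': array([ 0.21827409, -0.58528482,  0.4037734 ]), 'tool_rot': array([ 9.84125760e-01,  1.77469148e-01, -1.02536947e-05, -1.09041923e-03]), 'ft_force': array([ 0.5398215 , -0.0791619 , -0.16774438]), 'moment': array([-0.03460746,  0.01481271, -0.01878278]), 'grip_width': 0.087134360952798}
{'vertical_fov': 42.75764263971127, 'cx': 274.8973378750221, 'cy': 212.19703405855842, 'T': array([[-0.01101609,  0.99486137, -0.10064541,  0.37497881],
       [-0.9999336 , -0.01130042, -0.00225532, -0.01517003],
       [-0.00338107,  0.10061388,  0.9949198 ,  1.74107396],
       [ 0.        ,  0.        ,  0.        ,  1.        ]])}
{'vertical_fov': 53.65351217601714, 'cx': 282.27154680217825, 'cy': 212.8753032908906, 'T': array([[-0.92714966,  0.21483572, -0.3069839 ,  0.13771007],
       [-0.37459548, -0.51294266,  0.77237818,  1.03904206],
       [ 0.00846928,  0.83110495,  0.5560511 ,  0.81197633],
       [ 0.        ,  0.        ,  0.        ,  1.        ]])}
```

View pics/top0.png

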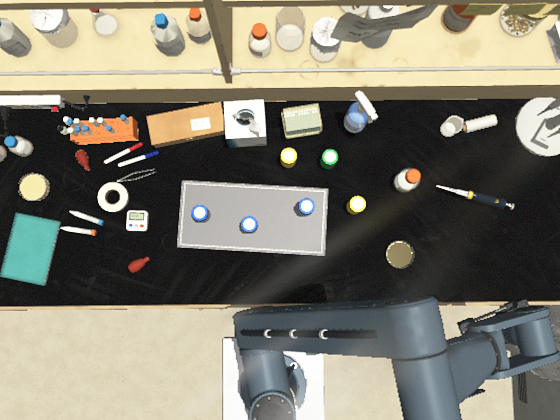

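View pics/side0.png

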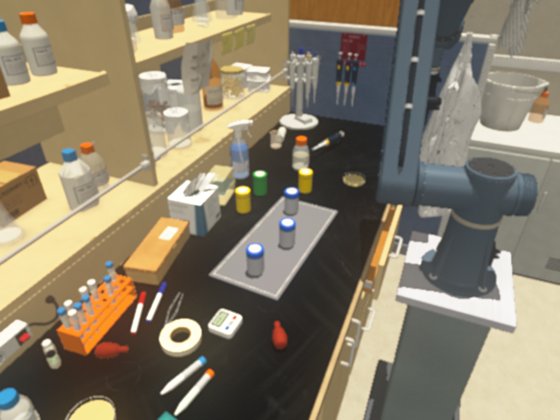

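The top view shows three blue-lidded canisters at about (200,213), (249,225) and (306,206). Yellow and green look-alikes are nearby, at (357,205), (288,157) and (330,158).

```bash
cat > h.py <<'E'
import numpy as np,cv2
def ray(c,u,v):
    f=210/np.tan(np.radians(c["vertical_fov"]/2)); d=np.array([(u-c["cx"])/f,-(v-c["cy"])/f,-1]); return c["T"][:3,3],c["T"][:3,:3]@d
def atz(c,u,v,z):
    o,d=ray(c,u,v); return o+d*(z-o[2])/d[2]
def proj(c,p):
    f=210/np.tan(np.radians(c["vertical_fov"]/2)); q=c["T"][:3,:3].T@(np.array(p)-c["T"][:3,3]); return c["cx"]+f*q[0]/-q[2],c["cy"]-f*q[1]/-q[2]
E
python3 - <<'E'
from h import *
from rig import camera
c=camera("top");im=c["pixels"];s=camera("side")
cv2.imwrite("pics/topc.png",cv2.resize(im[170:265,170:370],None,fx=4,fy=4,interpolation=cv2.INTER_CUBIC))
cv2.imwrite("pics/sidec.png",cv2.resize(s["pixels"][165:305,210:350],None,fx=4,fy=4,interpolation=cv2.INTER_CUBIC))
hsv=cv2.cvtColor(im,cv2.COLOR_BGR2HSV)
# lid white disc centers
m=cv2.inRange(hsv,(100,100,60),(125,255,255))
m[:170]=0;m[265:]=0;m[:,:170]=0;m[:,370:]=0
cs,_=cv2.findContours(m,cv2.RETR_EXTERNAL,cv2.CHAIN_APPROX_NONE)
for k in cs:
    if cv2.contourArea(k)<40: continue
    (u,v),r=cv2.minEnclosingCircle(k);p=atz(c,u,v,.084)
    print(u,v,r,p, np.hypot(*p[:2]),"side px of top",proj(s,p),"base",proj(s,[*p[:2],.004]))
for u,v in [(182,181),(328,188),(326,255),(178,248)]: print(atz(c,u,v,.004))
for n,(u,v),z in [("yel",(357,205),.08),("yel2",(288,157),.08),("gr",(330,158),.08),("bottle",(411,177),.13),("petri",(400,255),.015)]: print(n,atz(c,u,v,z))
E
```

```text
248.74832153320312 224.15771484375 8.253281593322754 [0.50628276 0.07000982 0.084     ] 0.5111003894498048 side px of top (np.float64(287.2252820923302), np.float64(222.31353959456712)) base (np.float64(286.842554726447), np.float64(243.05476166222846))
199.29502868652344 212.4254608154297 8.123820304870605 [0.54456143 0.22341205 0.084     ] 0.5886086132356299 side px of top (np.float64(254.3967034643821), np.float64(248.41328096232118)) base (np.float64(255.19281772351314), np.float64(270.0287829001016))
306.1111145019531 205.88888549804688 8.111968040466309 [ 0.56120917 -0.1086335   0.084     ] 0.5716265994299762 side px of top (np.float64(291.35858556267175), np.float64(191.06467666668317)) base (np.float64(290.8908461834633), np.float64(210.56314736950256))
[0.6568692  0.29193845 0.004     ]
[ 0.62821505 -0.18566353  0.004     ]
[ 0.40997982 -0.1746317   0.004     ]
[0.43785985 0.30347855 0.004     ]
yel [ 0.56263814 -0.2673787   0.08      ]
yel2 [ 0.71699936 -0.05452872  0.08      ]
gr [ 0.71226086 -0.18648509  0.08      ]
bottle [ 0.64066179 -0.42590229  0.13      ]
petri [ 0.40712878 -0.4107518   0.015     ]
```

View pics/topc.png

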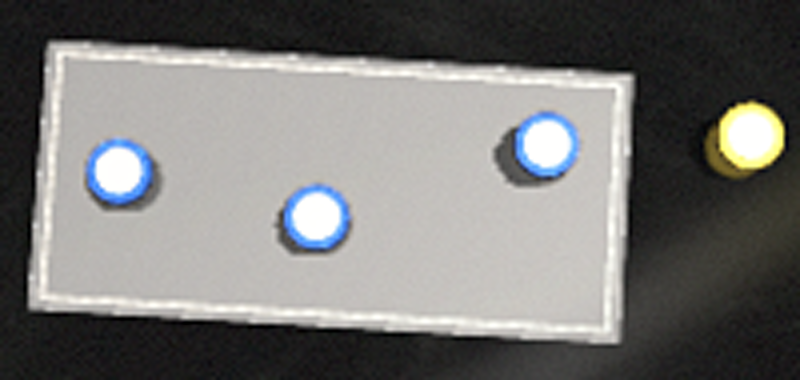

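View pics/sidec.png

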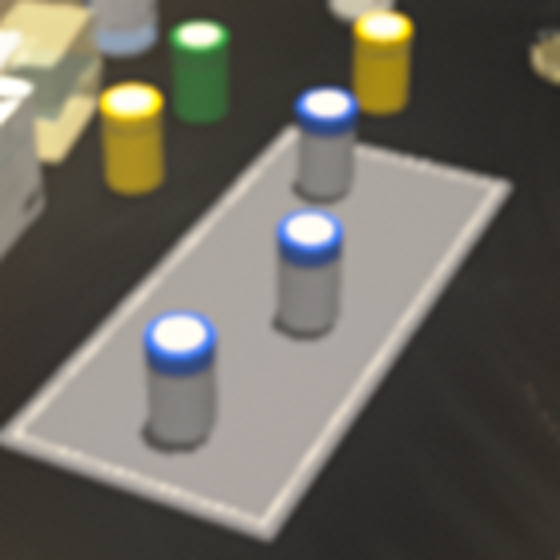

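Back-projection agrees across both cameras to within 1 px, and the mat measures 0.478 x 0.219 m as it should. Next I'll work out the shift to above the left canister.

```bash
cat >> h.py <<'E'
from scipy.spatial.transform import Rotation as R
def shift(target):
    from rig import get_obs
    o=get_obs(); d=np.array(target)-o["position"]; Rm=R.from_quat(o["tool_rot"]).as_matrix()
    print("t",o["time"],"pos",o["position"].round(4),"shift",(Rm.T@d).round(4),"yaw",np.arctan2(Rm[1,0],Rm[0,0]).round(4),"tilt",np.degrees(np.arccos(-Rm[2,2])).round(2),"F",o["ft_force"].round(2),"grip",o["grip_width"].round(4))
E
python3 -c "
from h import *
shift([.545,.223,.405])"
```

```text
Traceback (most recent call last):
  File "h.py", line 12, in shift
    print("t",o["time"],"pos",o["position"].round(4),"shift",(Rm.T@d).round(4),"yaw",np.arctan2(Rm[1,0],Rm[0,0]).round(4),"tilt",np.degrees(np.arccos(-Rm[2,2])).round(2),"F",o["ft_force"].round(2),"grip",o["grip_width"].round(4))
                                                                                                                                                                                                            ^^^^^^^^^^^^^^^^^^^^^
AttributeError: 'float' object has no attribute 'round'
```

```bash
sed -i 's/o\["grip_width"\].round(4)/round(o["grip_width"],4)/' h.py
python3 -c "
from h import *
shift([.545,.223,.405])"
```

```text
t 0.2 pos [ 0.2183 -0.5854  0.4041] shift [ 5.885e-01 -6.434e-01  1.000e-04] yaw 0.3568 tilt 0.07 F [-0.21  0.27  0.44] grip 0.0868
```

Call:
servo_tool(
  steps=[0.087,0.02,-0.022,0,0,0.087,0.055,-0.06,0,0,0.087,0.09,-0.098,0,0,0.087,0.125,-0.137,0,0,0.087,0.16,-0.175,0,0,0.087,0.195,-0.213,0,0,0.087,0.23,-0.252,0,0,0.087,0.265,-0.29,0,0,0.087,0.3,-0.328,0,0,0.087,0.335,-0.366,0,0,0.087,0.37,-0.405,0,0,0.087,0.4,-0.437,0,0],
)

```text
time: 1.7
position: [0.4408, -0.0345, 0.4049]
tool_rot: [0.984, 0.178, 0.0, 0.0]
ft_force: [-0.4, -0.8, -0.6]
grip_width: 0.0868
```

Call:
servo_tool(
  steps=[0.087,0.03,-0.033,0,0,0.087,0.065,-0.07,0,0,0.087,0.1,-0.109,0.01,0,0.087,0.13,-0.142,0.03,0,0.087,0.155,-0.17,0.05,0,0.087,0.175,-0.192,0.07,0,0.087,0.188,-0.206,0.085,0,0.087,0.188,-0.206,0.085,0,0.087,0.188,-0.206,0.085,0],
)

```text
time: 2.82
position: [0.5446, 0.2216, 0.3201]
tool_rot: [0.984, 0.177, -0.0, 0.0]
ft_force: [-0.2, -0.5, 0.6]
grip_width: 0.0868
```

Run:
```python
from h import *
from rig import camera
shift([.5446,.2232,.214])
w=camera("wrist");cv2.imwrite("pics/w1.png",w["pixels"])
print(proj(w,[.5446,.2232,.084]))
```

```text
t 2.825 pos [0.5446 0.2216 0.3201] shift [ 0.0006 -0.0016  0.1061] yaw 0.3563 tilt 0.03 F [-0.19 -0.49  0.59] grip 0.0868
(np.float64(276.08140659281776), np.float64(227.28034773940797))
```

View pics/w1.png

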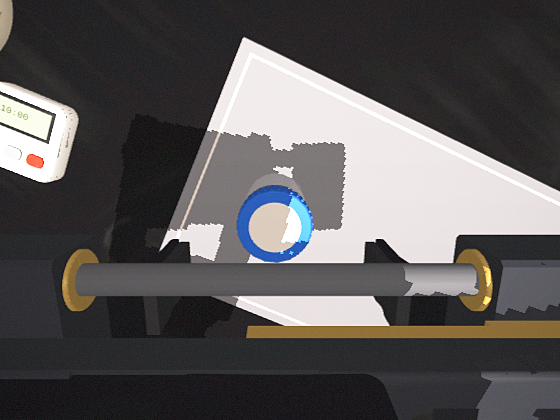

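The wrist view shows the lid disc at (275,226), against a predicted (276,227), centred between the fingers. I'll descend and grip.

Call:
servo_tool(
  steps=[0.087,0.0005,-0.0015,0.01,0,0.087,0.0005,-0.0015,0.03,0,0.087,0.0005,-0.0015,0.05,0,0.087,0.0005,-0.0015,0.07,0,0.087,0.0005,-0.0015,0.085,0,0.087,0.0005,-0.0015,0.097,0,0.087,0.0005,-0.0015,0.104,0,0.087,0.0005,-0.0015,0.106,0,0.087,0.0005,-0.0015,0.106,0],
)

```text
time: 4.0
position: [0.5448, 0.2239, 0.214]
tool_rot: [0.984, 0.177, 0.0, -0.0]
ft_force: [-0.2, -0.3, -0.5]
grip_width: 0.0867
```

Call:
servo_tool(
  steps=[0.05,0,0,0,0,0.045,0,0,0,0,0.04,0,0,0,0,0.04,0,0,0,0,0.04,0,0,0,0,0.04,0,0,0,0,0.04,0,0,0,0,0.04,0,0,0,0],
  force=30,
)

```text
time: 5.0
position: [0.5447, 0.2238, 0.2138]
tool_rot: [0.984, 0.178, 0.0, 0.0]
ft_force: [0.4, -0.7, 1.2]
grip_width: 0.0497
```

```bash
python3 -c "
from h import *
shift([.5446,.2232,.214])"
```

```text
t 5.0 pos [0.5447 0.2238 0.2138] shift [-0.0003  0.0005 -0.0002] yaw 0.3569 tilt 0.01 F [ 0.42 -0.7   1.18] grip 0.0497
```

Call:
servo_tool(
  steps=[0.04,0,0,-0.005,0,0.04,0,0,-0.015,0,0.04,0,0,-0.028,0,0.04,0,0,-0.04,0,0.04,0,0,-0.048,0,0.04,0,0,-0.052,0,0.04,0,0,-0.052,0,0.04,0,0,-0.052,0,0.04,0,0,-0.052,0],
)

```text
time: 6.12
position: [0.5445, 0.2238, 0.2653]
tool_rot: [0.984, 0.177, -0.0, 0.0]
ft_force: [1.3, -0.1, -2.3]
grip_width: 0.0498
```

```bash
cat > wgh.py <<'E'
import sys
from h import *
from rig import camera,get_obs
F=[];T=[]
for i in range(16):
    o=get_obs();F.append(o["ft_force"]);T.append(o["joint_torque"][1:3]);c=camera("side")
F=np.array(F);print("mean",F.mean(0).round(3),"sd",F.std(0).round(2),"tq",np.mean(T,0).round(3))
shift([0,0,0])
cv2.imwrite(sys.argv[1],cv2.resize(c["pixels"][100:310,180:400],None,fx=2.5,fy=2.5))
E
python3 wgh.py pics/lift1.png
```

```text
mean [ 0.059  0.12  -2.671] sd [0.65 0.48 0.5 ] tq [-45.936 -12.581]
t 6.925 pos [0.5446 0.2238 0.2658] shift [-0.5885  0.0195  0.2658] yaw 0.3568 tilt 0.0 F [ 0.13  0.04 -2.3 ] grip 0.0499
```

View pics/lift1.png

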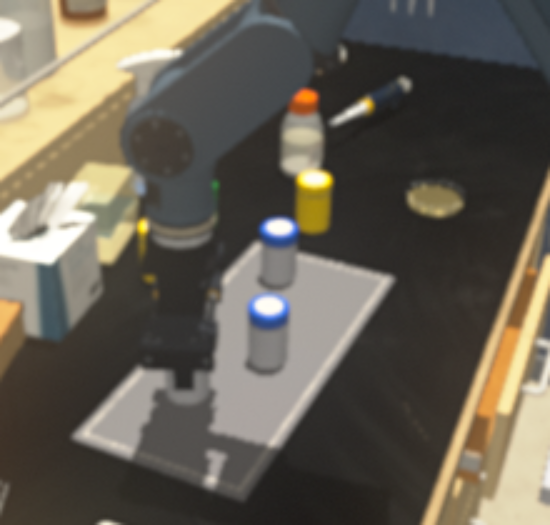

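The left canister is lifted and weighs about 2.7 N (0.27 kg). Setting it back down gently.

Call:
servo_tool(
  steps=[0.04,0,0,0.01,0,0.04,0,0,0.022,0,0.04,0,0,0.034,0,0.04,0,0,0.042,0,0.04,0,0,0.047,0,0.04,0,0,0.05,0,0.04,0,0,0.0515,0,0.04,0,0,0.052,0,0.04,0,0,0.052,0],
)

```text
time: 8.05
position: [0.5447, 0.2239, 0.214]
tool_rot: [0.984, 0.177, 0.0, 0.0]
ft_force: [-0.0, -0.7, -3.3]
grip_width: 0.0499
```

```bash
python3 -c "
from h import *
shift([.5446,.2232,.214])"
```

```text
t 8.05 pos [0.5447 0.2239 0.214 ] shift [-0.0004  0.0006  0.    ] yaw 0.3568 tilt 0.03 F [-0.02 -0.75 -3.25] grip 0.0499
```

The force still reads -3.3 N, so the base may be hovering slightly. I'll lower it a touch more until it makes contact.

Call:
servo_tool(
  steps=[0.04,0,0,0.0004,0,0.04,0,0,0.0004,0],
)

```text
time: 8.3
position: [0.5447, 0.2239, 0.2138]
tool_rot: [0.984, 0.177, 0.0, 0.0]
ft_force: [-0.0, 0.6, 1.3]
grip_width: 0.0499
```

Call:
servo_tool(
  steps=[0.04,0,0,0.0004,0,0.04,0,0,0.0004,0],
)

```text
time: 8.55
position: [0.5448, 0.2239, 0.2138]
tool_rot: [0.984, 0.177, 0.0, -0.0]
ft_force: [-1.6, -0.9, 4.9]
grip_width: 0.0498
```

Contact is confirmed: the force is now upward on the tool. I'll open the fingers, then rise.

Call:
servo_tool(
  steps=[0.055,0,0,0,0,0.065,0,0,0,0,0.087,0,0,0,0,0.087,0,0,0,0,0.087,0,0,0,0,0.087,0,0,-0.01,0,0.087,0,0,-0.035,0,0.087,0,0,-0.065,0,0.087,0,0,-0.095,0,0.087,0,0,-0.106,0,0.087,0,0,-0.106,0],
)

```text
time: 9.93
position: [0.5447, 0.2239, 0.3197]
tool_rot: [0.984, 0.177, 0.001, -0.0]
ft_force: [-1.1, 0.1, -0.6]
grip_width: 0.0871
```

Run:
```python
from h import *
from rig import camera
shift([.5063,.0700,.320])
w=camera("wrist");cv2.imwrite("pics/w2.png",w["pixels"])
print(proj(w,[.5446,.2232,.084]))
```

```text
t 9.925 pos [0.5447 0.2239 0.3197] shift [-0.0897  0.1308 -0.0004] yaw 0.3568 tilt 0.1 F [-1.11  0.13 -0.58] grip 0.0871
(np.float64(279.4000577966355), np.float64(229.46865852820915))
```

View pics/w2.png

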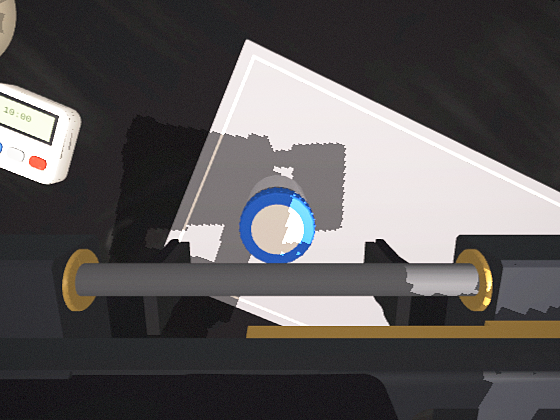

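The left canister stands upright, lid at (277,228). On to the middle one.

Call:
servo_tool(
  steps=[0.087,-0.01,0.015,0,0,0.087,-0.03,0.044,0,0,0.087,-0.053,0.077,0,0,0.087,-0.075,0.109,0,0,0.087,-0.087,0.127,0,0,0.087,-0.0897,0.1308,0,0,0.087,-0.0897,0.1308,0,0,0.087,-0.0897,0.1308,0,0],
)

```text
time: 10.98
position: [0.5063, 0.0705, 0.3187]
tool_rot: [0.984, 0.178, -0.0, -0.0]
ft_force: [-0.1, 0.3, -0.1]
grip_width: 0.0867
```

Run:
```python
from h import *
from rig import camera
shift([.5063,.0700,.214])
w=camera("wrist");cv2.imwrite("pics/w3.png",w["pixels"])
print(proj(w,[.5063,.0700,.084]))
```

```text
t 10.975 pos [0.5063 0.0705 0.3187] shift [-0.0002  0.0005  0.1047] yaw 0.3576 tilt 0.02 F [-0.07  0.27 -0.06] grip 0.0867
(np.float64(279.4029815206693), np.float64(229.14631584159412))
```

View pics/w3.png

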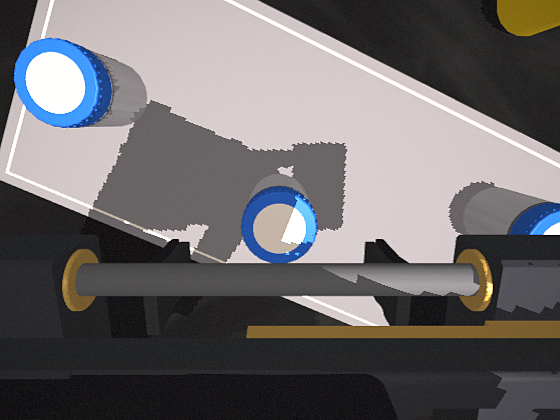

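The middle lid is at (279,228), centred as predicted, so I'll descend and grip.

Call:
servo_tool(
  steps=[0.087,0,0.0005,0.01,0,0.087,0,0.0005,0.03,0,0.087,0,0.0005,0.05,0,0.087,0,0.0005,0.07,0,0.087,0,0.0005,0.085,0,0.087,0,0.0005,0.097,0,0.087,0,0.0005,0.103,0,0.087,0,0.0005,0.1047,0,0.087,0,0.0005,0.1047,0],
)

```text
time: 12.15
position: [0.5066, 0.0695, 0.2145]
tool_rot: [0.984, 0.177, 0.0, 0.0]
ft_force: [0.2, 0.2, 0.5]
grip_width: 0.087
```

Call:
servo_tool(
  steps=[0.05,0,0,0,0,0.045,0,0,0,0,0.04,0,0,0,0,0.04,0,0,0,0,0.04,0,0,0,0,0.04,0,0,0,0,0.04,0,0,0,0,0.04,0,0,0,0],
  force=30,
)

```text
time: 13.15
position: [0.5065, 0.0695, 0.2143]
tool_rot: [0.984, 0.178, 0.0, 0.0]
ft_force: [-0.3, -1.2, 0.5]
grip_width: 0.0498
```

Call:
servo_tool(
  steps=[0.04,0,0,-0.005,0,0.04,0,0,-0.015,0,0.04,0,0,-0.028,0,0.04,0,0,-0.04,0,0.04,0,0,-0.048,0,0.04,0,0,-0.052,0,0.04,0,0,-0.052,0,0.04,0,0,-0.052,0,0.04,0,0,-0.052,0],
)

```text
time: 14.28
position: [0.5063, 0.0695, 0.2659]
tool_rot: [0.984, 0.177, -0.0, -0.0]
ft_force: [-1.1, 0.8, -5.6]
grip_width: 0.0495
```

```bash
python3 wgh.py pics/lift2.png
```

```text
mean [-0.019  0.025 -5.372] sd [0.4  0.44 0.46] tq [-41.46  -10.349]
t 15.075 pos [0.5065 0.0695 0.2663] shift [-0.4988 -0.1118  0.2663] yaw 0.3568 tilt 0.0 F [-1.01 -0.12 -5.73] grip 0.0498
```

View pics/lift2.png

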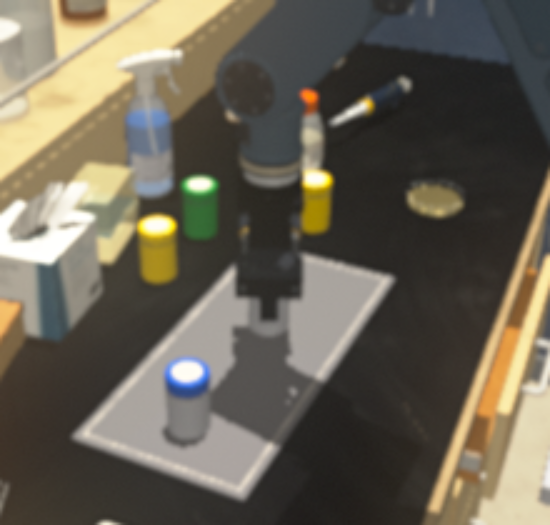

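The middle canister weighs about 5.4 N (0.55 kg) and the left one stands upright. I'll set the middle one down and still weigh the right one, as asked.

Call:
servo_tool(
  steps=[0.04,0,0,0.01,0,0.04,0,0,0.022,0,0.04,0,0,0.034,0,0.04,0,0,0.042,0,0.04,0,0,0.047,0,0.04,0,0,0.05,0,0.04,0,0,0.0515,0,0.04,0,0,0.052,0,0.04,0,0,0.0523,0,0.04,0,0,0.0523,0],
)

```text
time: 16.32
position: [0.5066, 0.0695, 0.2143]
tool_rot: [0.984, 0.177, 0.0, 0.0]
ft_force: [-0.7, -0.3, -2.5]
grip_width: 0.0493
```

Call:
servo_tool(
  steps=[0.04,0,0,0.0003,0,0.04,0,0,0.0003,0],
)

```text
time: 16.58
position: [0.5065, 0.0695, 0.2143]
tool_rot: [0.984, 0.177, 0.0, 0.0]
ft_force: [-0.7, -0.2, 4.0]
grip_width: 0.0496
```

Contact made. Release and rise.

Call:
servo_tool(
  steps=[0.055,0,0,0,0,0.065,0,0,0,0,0.087,0,0,0,0,0.087,0,0,0,0,0.087,0,0,0,0,0.087,0,0,-0.01,0,0.087,0,0,-0.035,0,0.087,0,0,-0.065,0,0.087,0,0,-0.095,0,0.087,0,0,-0.106,0,0.087,0,0,-0.106,0],
)

```text
time: 17.95
position: [0.5065, 0.0695, 0.3203]
tool_rot: [0.984, 0.177, 0.001, 0.0]
ft_force: [-0.4, 0.2, 1.0]
grip_width: 0.0872
```

Run:
```python
from h import *
from rig import camera
shift([.5613,-.1090,.320])
w=camera("wrist");cv2.imwrite("pics/w4.png",w["pixels"])
```

```text
t 17.95 pos [0.5065 0.0695 0.3203] shift [-0.011   0.1864  0.0005] yaw 0.3568 tilt 0.1 F [-0.42  0.24  1.  ] grip 0.0872
```

View pics/w4.png

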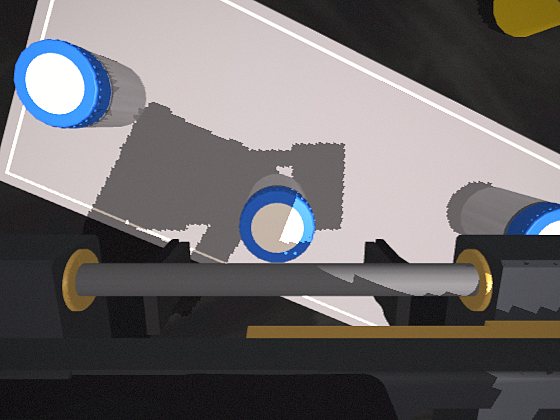

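The middle canister stands upright, lid at (277,227). Moving to the right one.

Call:
servo_tool(
  steps=[0.087,-0.001,0.015,0,0,0.087,-0.003,0.05,0,0,0.087,-0.005,0.09,0,0,0.087,-0.008,0.13,0,0,0.087,-0.01,0.165,0,0,0.087,-0.011,0.183,0,0,0.087,-0.011,0.1864,0,0,0.087,-0.011,0.1864,0,0,0.087,-0.011,0.1864,0,0],
)

```text
time: 19.12
position: [0.5608, -0.1078, 0.3195]
tool_rot: [0.984, 0.178, -0.0, -0.0]
ft_force: [0.2, 0.1, -0.9]
grip_width: 0.0872
```

Run:
```python
from h import *
from rig import camera
shift([.5613,-.1090,.214])
w=camera("wrist");cv2.imwrite("pics/w5.png",w["pixels"])
print(proj(w,[.5613,-.1090,.084]))
```

```text
t 19.125 pos [ 0.5608 -0.1078  0.3195] shift [1.000e-04 1.400e-03 1.055e-01] yaw 0.3582 tilt 0.07 F [ 0.24  0.15 -0.94] grip 0.0872
(np.float64(280.9288582595792), np.float64(228.1982253837419))
```

View pics/w5.png

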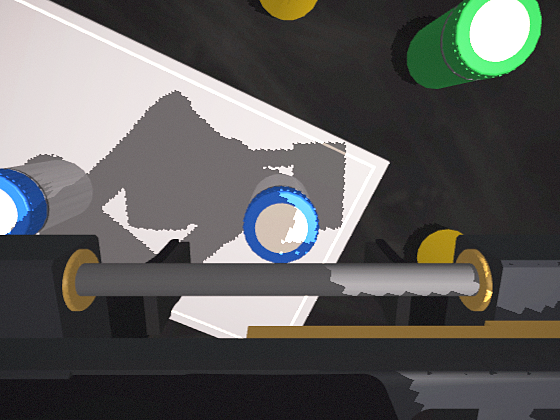

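The right lid is at (281,227), as predicted. The yellow look-alike is about 0.16 m away, clear of the fingers.

Call:
servo_tool(
  steps=[0.087,0,0.001,0.01,0,0.087,0,0.001,0.03,0,0.087,0,0.001,0.05,0,0.087,0,0.001,0.07,0,0.087,0,0.001,0.085,0,0.087,0,0.001,0.097,0,0.087,0,0.001,0.103,0,0.087,0,0.001,0.1053,0,0.087,0,0.001,0.1053,0],
)

```text
time: 20.3
position: [0.5618, -0.11, 0.2146]
tool_rot: [0.984, 0.177, 0.0, 0.0]
ft_force: [0.1, 0.6, 0.4]
grip_width: 0.0871
```

Call:
servo_tool(
  steps=[0.05,0,0,0,0,0.045,0,0,0,0,0.04,0,0,0,0,0.04,0,0,0,0,0.04,0,0,0,0,0.04,0,0,0,0,0.04,0,0,0,0,0.04,0,0,0,0],
  force=30,
)

```text
time: 21.3
position: [0.5616, -0.11, 0.2144]
tool_rot: [0.984, 0.177, 0.0, 0.0]
ft_force: [0.2, -0.5, 0.8]
grip_width: 0.0493
```

Call:
servo_tool(
  steps=[0.04,0,0,-0.005,0,0.04,0,0,-0.015,0,0.04,0,0,-0.028,0,0.04,0,0,-0.04,0,0.04,0,0,-0.048,0,0.04,0,0,-0.052,0,0.04,0,0,-0.052,0,0.04,0,0,-0.052,0,0.04,0,0,-0.052,0],
)

```text
time: 22.42
position: [0.5615, -0.1099, 0.2659]
tool_rot: [0.984, 0.177, -0.0, -0.0]
ft_force: [-0.3, 0.9, -1.8]
grip_width: 0.0493
```

```bash
python3 wgh.py pics/lift3.png
```

```text
mean [-0.042 -0.201 -1.815] sd [0.55 0.51 0.48] tq [-44.086 -11.806]
t 23.225 pos [ 0.5616 -0.1099  0.2664] shift [-0.4878 -0.2992  0.2664] yaw 0.3568 tilt 0.0 F [ 0.43  0.17 -2.24] grip 0.0496
```

View pics/lift3.png

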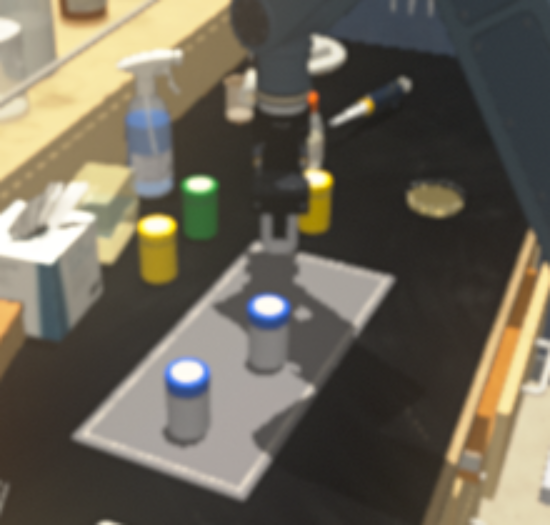

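The right canister is about 1.8 N (0.19 kg), so the middle one is the heaviest. Setting the right one down.

Call:
servo_tool(
  steps=[0.04,0,0,0.01,0,0.04,0,0,0.022,0,0.04,0,0,0.034,0,0.04,0,0,0.042,0,0.04,0,0,0.047,0,0.04,0,0,0.05,0,0.04,0,0,0.0515,0,0.04,0,0,0.052,0,0.04,0,0,0.0523,0,0.04,0,0,0.0523,0],
)

```text
time: 24.48
position: [0.5617, -0.11, 0.2144]
tool_rot: [0.984, 0.177, 0.0, 0.0]
ft_force: [-0.4, -0.2, -0.1]
grip_width: 0.0498
```

Call:
servo_tool(
  steps=[0.04,0,0,0.0003,0,0.04,0,0,0.0003,0],
)

```text
time: 24.72
position: [0.5617, -0.11, 0.2144]
tool_rot: [0.984, 0.177, 0.0, 0.0]
ft_force: [0.2, -0.2, 5.1]
grip_width: 0.0493
```

Call:
servo_tool(
  steps=[0.055,0,0,0,0,0.065,0,0,0,0,0.087,0,0,0,0,0.087,0,0,0,0,0.087,0,0,0,0,0.087,0,0,-0.01,0,0.087,0,0,-0.035,0,0.087,0,0,-0.065,0,0.087,0,0,-0.095,0,0.087,0,0,-0.106,0,0.087,0,0,-0.106,0],
)

```text
time: 26.1
position: [0.5616, -0.11, 0.3205]
tool_rot: [0.984, 0.177, 0.001, 0.0]
ft_force: [-0.1, 0.4, -0.7]
grip_width: 0.0867
```

Run:
```python
from h import *
from rig import camera
shift([.5065,.0695,.320])
w=camera("wrist");cv2.imwrite("pics/w6.png",w["pixels"])
```

```text
t 26.1 pos [ 0.5616 -0.11    0.3205] shift [ 0.011  -0.1874  0.0003] yaw 0.3568 tilt 0.1 F [-0.07  0.38 -0.71] grip 0.0867
```

View pics/w6.png

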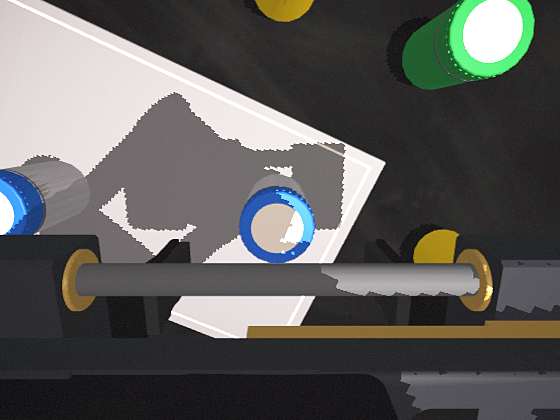

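The right canister stands upright, lid at (277,227). Returning to the middle one.

Call:
servo_tool(
  steps=[0.087,0.001,-0.015,0,0,0.087,0.003,-0.05,0,0,0.087,0.005,-0.09,0,0,0.087,0.008,-0.13,0,0,0.087,0.01,-0.165,0,0,0.087,0.011,-0.183,0,0,0.087,0.011,-0.1874,0,0,0.087,0.011,-0.1874,0,0,0.087,0.011,-0.1874,0,0],
)

```text
time: 27.28
position: [0.507, 0.0686, 0.3197]
tool_rot: [0.984, 0.177, 0.0, 0.0]
ft_force: [0.5, -0.2, 0.4]
grip_width: 0.0868
```

Run:
```python
from h import *
from rig import camera
shift([.5065,.0695,.214])
w=camera("wrist");cv2.imwrite("pics/w7.png",w["pixels"])
```

```text
t 27.275 pos [0.507  0.0686 0.3197] shift [-0.0002 -0.0011  0.1057] yaw 0.3555 tilt 0.04 F [ 0.52 -0.25  0.35] grip 0.0868
```

View pics/w7.png

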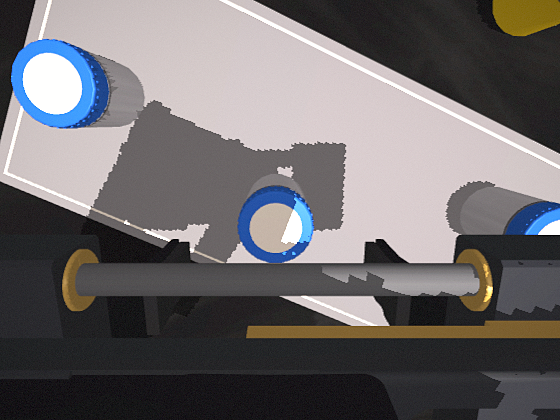

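All three stand upright and the middle lid is at (275,227). Gripping it again.

Call:
servo_tool(
  steps=[0.087,0,0,0.01,0,0.087,0,0,0.03,0,0.087,0,0,0.05,0,0.087,0,0,0.07,0,0.087,0,0,0.085,0,0.087,0,0,0.097,0,0.087,0,0,0.103,0,0.087,0,0,0.1055,0,0.087,0,0,0.1055,0],
)

```text
time: 28.45
position: [0.5066, 0.0695, 0.2145]
tool_rot: [0.984, 0.177, 0.0, 0.0]
ft_force: [0.6, 0.1, -0.8]
grip_width: 0.0869
```

Call:
servo_tool(
  steps=[0.05,0,0,0,0,0.045,0,0,0,0,0.04,0,0,0,0,0.04,0,0,0,0,0.04,0,0,0,0,0.04,0,0,0,0,0.04,0,0,0,0,0.04,0,0,0,0],
  force=35,
)

```text
time: 29.45
position: [0.5065, 0.0695, 0.2143]
tool_rot: [0.984, 0.177, 0.0, 0.0]
ft_force: [1.2, -0.2, 1.7]
grip_width: 0.0493
```

Call:
servo_tool(
  steps=[0.04,0,0,-0.005,0,0.04,0,0,-0.015,0,0.04,0,0,-0.035,0,0.04,0,0,-0.06,0,0.04,0,0,-0.085,0,0.04,0,0,-0.11,0,0.04,0,0,-0.135,0,0.04,0,0,-0.16,0,0.04,0,0,-0.185,0,0.04,0,0,-0.21,0,0.04,0,0,-0.23,0,0.04,0,0,-0.24,0],
)

```text
time: 30.95
position: [0.5058, 0.0696, 0.4552]
tool_rot: [0.984, 0.178, 0.0, 0.0]
ft_force: [-0.1, 0.2, -5.9]
grip_width: 0.0502
```

Call:
servo_tool(
  steps=[0.04,0,0,-0.004,0,0.04,0,0,-0.005,0,0.04,0,0,-0.005,0,0.04,0,0,-0.005,0,0.04,0,0,-0.005,0,0.04,0,0,-0.005,0,0.04,0,0,-0.005,0,0.04,0,0,-0.005,0],
)

```text
time: 31.95
position: [0.5065, 0.0695, 0.4593]
tool_rot: [0.984, 0.177, 0.0, -0.0]
ft_force: [-0.0, 0.9, -5.2]
grip_width: 0.0495
```

```bash
python3 wgh.py pics/hold.png
python3 - <<'E'
from h import *
from rig import camera,get_obs
for n in("wrist","top","side"):
    c=camera(n);cv2.imwrite(f"pics/{n}9.png",c["pixels"])
p=get_obs()["position"]-[0,0,.164]; print("side px grasp pt",proj(c,p),"base",proj(c,p-[0,0,.0465]),"z",p[2]-.0465)
E
```

```text
mean [ 1.000e-03  2.260e-01 -5.407e+00] sd [0.52 0.49 0.52] tq [-36.416 -19.625]
t 32.75 pos [0.5064 0.0695 0.4593] shift [-0.4988 -0.1118  0.4593] yaw 0.3568 tilt 0.0 F [ 0.26  1.05 -5.13] grip 0.0497
side px grasp pt (np.float64(288.383849573213), np.float64(159.72940905783466)) base (np.float64(288.1102227828627), np.float64(174.55366944550786)) z 0.24876627073319546
```

View pics/side9.png

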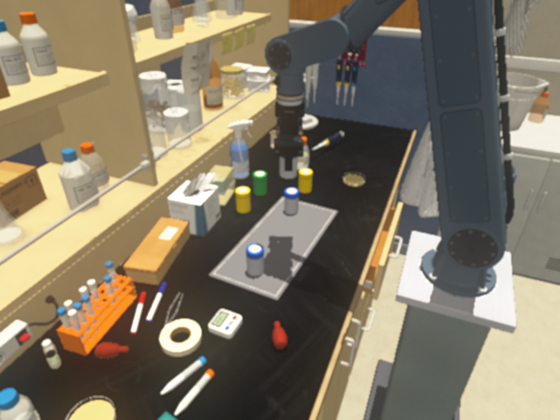

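View pics/wrist9.png

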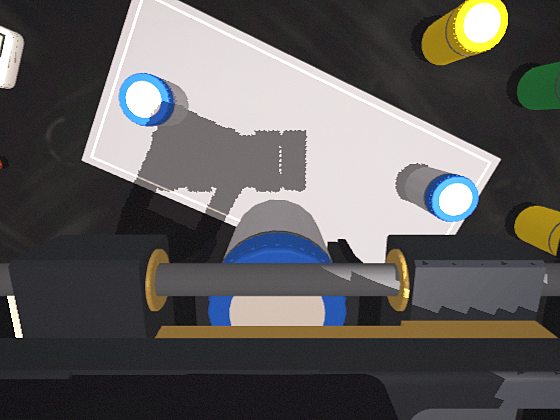

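View pics/top9.png

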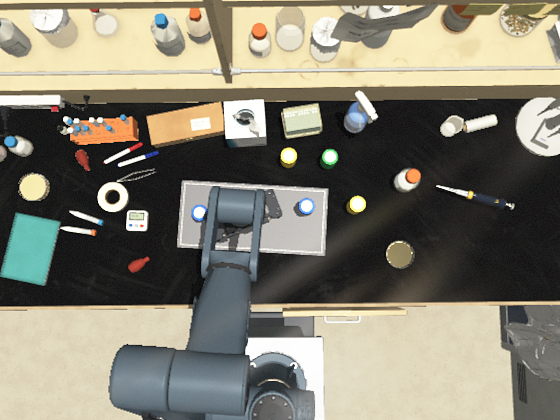

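The canister is held upright, with its base at about (288,176) in the side view against a predicted (288,175), or z ≈ 0.25 m. The other two stand on the mat at (255,260) and (291,200), and the bystanders haven't moved.

```bash
python3 -c "
from rig import hand_in
print(hand_in())"
```

```text
the job is handed in; nothing more can be done
None
```

I lifted each canister about 5 cm in order, left to right, and set each one back upright. The middle one is the heaviest, and I handed in at about 33 s with it still held up.

| Canister | Mean force when lifted | Mass |
|---|---|---|
| Left | 2.7 N | about 0.27 kg |
| Middle | 5.4 N | about 0.55 kg |
| Right | 1.8 N | about 0.19 kg |

**Last checks:**
- **Held canister:** still gripped at 49.7 mm, reading 5.4 N. Tool tilt was 0.0°, and the base was about 0.25 m above the bench.
- **Other canisters:** the wrist and side views show both standing upright on the mat.
- **Bystanders:** none looked moved in the top view.

No check failed. Force readings varied by about 0.5 N, so I averaged 16 for each weight. At each set-down I lowered the canister a little further until the force showed contact, up to about 5 N, before opening the gripper.

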